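Zero the load dial and hold a turning blank against the sprung stop

ROBOT

A 6-joint arm with a two-finger parallel gripper is mounted at the origin on the work surface. World frame = base frame: x ahead of the robot, y to its left, z up, the work surface at z = 0. Lengths are in m, angles in degrees, forces in N, time in s.
With the tool pointing down it reaches from about 0.375 to 0.9 m from the base axis. Payload 3.1 kg.
Tool frame: the origin (TCP) lies on the centre line of the jaws, within the pads' length; the fingertips stand 19 mm ahead of it and the grasp point (between the pads) is the TCP (tips_ahead is the distance from the TCP to the fingertips, in m); z points along the fingers, y is the line along which they close (so a half turn about z gives the same grasp; the last joint's range is limited). The gripper opens to 87 mm and grips with 3 to 60 N. Pads are 19 mm wide; open, the fingers measure 117 mm over their backs; the gripper's body (75 mm by 190 mm) begins 51 mm behind the grasp point.
Start: joints at [-78.925, 30.224, 82.088, -0, 67.689, -10.227], TCP at [0.227, -0.582, 0.242] pointing down, gripper open.
Joint ranges: [-176.69, 176.69], [-43.24, 126.21], [12.49, 139.97], [-82, 262], [0, 151.66], [-163.58, 163.58]. Speed limits (degrees/s): [159.86, 159.86, 180, 180, 180, 180].

INTERFACE

Orientations are given as a 3x3 rotation matrix whose columns are the frame's x, y, z axes.
In Python, from rig import read_state, capture, hand_in, trace, landmark_of, tips_ahead gives the robot as it stands.
- The arm moves only by the shell command python3 -m jog 'ROWS'. ROWS is JSON, a list of rows, each an object of numbers: "tx", "ty", "tz": the shift along the tool's x, y, z in cm; "roll": the turn about the tool's z in rad; "jaw": the opening, from 0 (shut) to 1 (fully open). A call has 1 to 8 rows; each row shifts and turns the commanded pose from where the row before left it, along the tool's axes as they then stand; what a row does not reach is not made up. A row lasts 1/10 s, in which the tool goes at most 50 mm and 8.59 degrees, less where a joint would pass 70% of its speed; a pose out of reach is approached as far as the arm can. A call with a gripper value outside its range is refused whole. The fingers move at their own pace and stop on an object; the grip force is fixed at half the most. Time passes only in rows, so rows that do not move let the fingers close. It gives the time, the measured TCP pose, the force, the opening and the grip force at its end, in the units of the state.
- read_state(): the state, without advancing time (a new reading comes with each control period).
- capture(name): name is "side" or "top"; returns a dict with "img" (384x512x3 uint8, red, green, blue), "vertical_fov" (degrees; the focal length in pixels is half the picture's height over the tangent of half this angle, whatever the lens; pixels are square), "cx", "cy" (the principal point, pixels), "k1" (the pictures are not rectified: a ray, as slopes to the right and down, at radius r is drawn at 1 + k1 r^2 times it, then the intrinsics apply), "cam_to_world" (4x4, takes a point from camera to world coordinates). Camera axes: x right, y up, looking along -z (the intrinsics and any distortion apply to the point x, -y, -z); pixel columns grow to the right and rows downward; lengths in m; the calibration is good to about 2 mm. A picture is of the moment at which its call begins. There is no depth.
- hand_in(): hands the job in; it is judged then, once.
Trained networks look in the newest picture that a camera, given by its name, has taken for a name from the list of things; names that differ only in an ending like _2 or _b are one class to them, and where a whole thing is asked for, a point or a joint stands for the part that bears it (a point fixed in the world has none). Each returns a list of dicts, best first, with "p" (0 to 1); they miss things now and then, are a little off and sometimes report something else, mostly with a low value. They report only what shows in the picture. A call takes as long as a camera call. They do not tell look-alikes from the thing itself.
- trace(camera, thing): "pixels" (384x512 bool, what is visible of it) and "bbox" ([left, top, width, height] in pixels, round what is visible of it).
- landmark_of(camera, thing): "point" ([row, column] in pixels: a listed point, or the origin of a listed thing).
The state is a dict: "time_s": time; "joint_positions": joint angles; "qvel": joint speeds; "tau": joint torques, N m; "position": TCP position; "tcp_rot": TCP orientation; "force": force on the tool from outside, world axes, zero at the start; "moment": the same for the moment, N m; "opening": opening from 0.0 (shut) to 1.0 (fully open); "grasp_force": force on a finger pad.
Only numpy, scipy, OpenCV 4.12 (cv2) and the standard library are available. Lean on these libraries where they do the work, as an engineer would, in place of code of your own. Each camera call takes 0.05 s, during which the arm holds its last target. There are 200 camera calls.

TASK

First set the jig's load dial to zero: with nothing touching the sprung stop, turn the dial's bezel until its yellow zero mark stands under the black needle. Then lay the pale beech blank (the one with two pilot holes, not the dark walnut one, which stays where it lies) flat and square on the jig's bed, centred on the stop, and push its end against the stop until the needle stands in the green sector, never as far as the red one. Finish while holding it there steadily with the gripper, so that the turner can drive the screws: do not let go.

Things in the scene. Friction and masses are not known exactly. Their poses are not given: they have to be found in the camera images.
- jig: Fixed jig: plywood bed 330 x 150 mm, top 12 mm above the bench, x = -190 to +140 mm. Origin: on the bench under the middle of the stop pad's face at rest. +x = pressing direction, from the open bed into the stop; a black line on the bed marks y = 0. Behind the pad a green spring housing (x = 55 to 125, 46 wide, top at 62 mm) carries the load dial on a stem.
- pad: Sprung stop pad of the jig: steel plate 10 thick, 70 wide (y), from 16 to 56 mm above the bench. Origin: middle of the lower edge of its front face; axes as the jig's. It slides along the jig's +x from 0 (rest) to 40 mm against a 500 N/m spring without preload (10 N at 20 mm), and springs back when released.
- needle (a joint): Black needle of the load dial, driven by the pad: 0 at no load, when it points along the jig's +x; turns clockwise seen from above, 0.2 rad per N on the pad = 0.1 rad per mm of pad travel; 4 rad at the end of travel.
- bezel (a joint): Dial bezel with its white face, vertical axis: rad, positive counter-clockwise from above; 0 = yellow zero mark along the jig's +x, under the unloaded needle. Starts 0.45 to 1.3; limits +-1.6; friction 0.04 N m, stays where left. On the face, clockwise from the yellow mark: green sector 1.6 to 2.4 rad (8 to 12 N), red from 3.6 rad (18 N).
- dial (a point): Centre of the dial: on the bezel's axis at half its height, 90 mm along +x from the jig's origin, 95 mm above the bench. The bezel is a knurled ring 58 mm in diameter, from 85 to 105 mm above the bench; below it only a stem 36 mm in diameter, then the housing's top at 62 mm.
- blank: Loose pale beech blank, a bar 150 (x) x 45 (y) x 40 mm high (z), about 0.13 to 0.27 kg, lying on the bench, with two dark pilot holes on top, one near each end. Origin: centre of its underside; x along its length. Either end may face the stop.
- walnut: Loose dark walnut billet of the same size without holes, lying on the bench; to be left alone. Origin: centre of its underside; x along its length. It and the beech blank swap places between runs.
There are look-alikes about, which are no part of the job. There is more than one size of the blank; the job needs the largest.

How it is judged:
By the outcome, as a careful person would: the job done as asked, in the order asked, and still so for the second after the job is handed in, while the arm keeps its last pose, push and grip.
It also fails if it takes over 58 s, if anything falls off the work surface, if the arm or the gripper's body presses on something with over 40 N, if the wrist force passes 120 N, or if a joint passes its speed limit or range.

## Working session

There is one attempt and no reset: what is moved stays moved. The work goes in short steps, Python scripts to look and compute and a shell command to move; the robot and the scene stay as the last step left them, time stands still between calls to the robot, and variables do not carry over. Pictures are saved under pics/ and viewed, at most 10 in all, crops included, and the job is handed in when it is done.

```bash
mkdir -p pics
cat > h.py <<'E'
import numpy as np, cv2
from rig import *
def save(n,f,crop=None,s=1):
    c=capture(n); im=c["img"][:,:,::-1]
    if crop: im=im[crop[1]:crop[3],crop[0]:crop[2]]
    cv2.imwrite("pics/"+f,cv2.resize(im,None,fx=s,fy=s,interpolation=cv2.INTER_CUBIC)); return c
def K(c):
    f=192/np.tan(np.radians(c["vertical_fov"]/2)); return np.array([[f,0,c["cx"]],[0,f,c["cy"]],[0,0,1.]]),np.array([c["k1"],0,0,0.])
def ray(c,uv):
    k,d=K(c); p=cv2.undistortPoints(np.array([[uv]],float),k,d)[0,0]
    T=np.array(c["cam_to_world"]); v=T[:3,:3]@np.array([p[0],-p[1],-1]); return T[:3,3],v/np.linalg.norm(v)
def atz(c,uv,z):
    o,v=ray(c,uv); return o+v*(z-o[2])/v[2]
def proj(c,P):
    k,d=K(c); T=np.array(c["cam_to_world"]); q=(np.atleast_2d(P)-T[:3,3])@T[:3,:3]
    return cv2.projectPoints(q*[1,-1,-1],np.zeros(3),np.zeros(3),k,d)[0][:,0]
def tri(c1,u1,c2,u2):
    (a,v),(b,w)=ray(c1,u1),ray(c2,u2)
    s=np.linalg.lstsq(np.c_[v,-w],b-a,rcond=None)[0]; p,q=a+s[0]*v,b+s[1]*w
    return (p+q)/2,np.linalg.norm(p-q)
E
python3 - <<'E'
from h import *
np.set_printoptions(precision=4,suppress=True)
for n in("top","side"):
    c=save(n,n+"0.png",s=1.5); print(n,np.array(c["cam_to_world"]),K(c))
    for t in("jig","pad","bezel","blank","walnut"):
        print(t,[(round(d["p"],2),d["bbox"]) for d in trace(n,t)][:4])
    for t in("jig","pad","dial","blank","walnut"):
        print(t,[(round(d["p"],2),np.round(d["point"],1)) for d in landmark_of(n,t)][:4])
print(read_state())
E
```

```text
top [[ 0.015   0.9893 -0.1453  0.3811]
 [-0.9991  0.0089 -0.0425 -0.0603]
 [-0.0408  0.1458  0.9885  0.9879]
 [ 0.      0.      0.      1.    ]] (array([[381.252 ,   0.    , 252.2537],
       [  0.    , 381.252 , 187.4659],
       [  0.    ,   0.    ,   1.    ]]), array([-0.1121,  0.    ,  0.    ,  0.    ]))
jig [(0.65, [127.6, 115.2, 65.6, 121.5])]
pad [(0.82, [138.3, 141.4, 30.6, 25.9]), (0.42, [129.1, 111.6, 67.2, 127.4])]
bezel [(0.74, [132.0, 113.2, 27.4, 24.2])]
blank [(0.87, [323.3, 226.1, 35.0, 48.6]), (0.7, [364.9, 166.1, 28.7, 57.3]), (0.7, [328.7, 125.6, 46.2, 19.2])]
walnut []
jig [(0.64, array([169.2, 157.8]))]
pad [(0.79, array([166.7, 156.6]))]
dial [(0.6, array([123.4, 143.9])), (0.22, array([192.2, 299.6]))]
blank [(0.95, array([249.7, 340.1])), (0.89, array([193.6, 375.8])), (0.64, array([135.4, 351.7]))]
walnut [(0.73, array([193.6, 298.6]))]
side [[-0.9737 -0.1345  0.1839  0.7409]
 [ 0.2279 -0.5725  0.7876  0.8418]
 [-0.0007  0.8088  0.5881  0.7526]
 [ 0.      0.      0.      1.    ]] (array([[485.1434,   0.    , 260.1869],
       [  0.    , 485.1434, 183.761 ],
 
[... 475 characters left out ...]
)]
blank [(0.94, array([166.4, 196.8])), (0.86, array([161.9, 300.4])), (0.64, array([152. , 250.2]))]
walnut [(0.75, array([192.2, 256.8]))]
{'time_s': 1.1, 'joint_positions': array([-78.9248,  30.2222,  82.0873,   0.0018,  67.6873, -10.2292]), 'qvel': array([-0.0489,  0.0425,  0.0253,  0.0265, -0.0626, -0.0527]), 'tau': array([  0.0008, -44.0023, -17.699 ,   0.0634,   0.0506,  -0.    ]), 'position': array([ 0.2271, -0.5823,  0.2416]), 'tcp_rot': array([[ 0.9317,  0.3633,  0.    ],
       [ 0.3633, -0.9317, -0.0001],
       [ 0.    ,  0.0001, -1.    ]]), 'force': array([0.0196, 0.2719, 0.1178]), 'moment': array([-0.0191, -0.0389, -0.0304]), 'grasp_force': 0.0, 'opening': 1.0040413348319954}
```

View pics/top0.png

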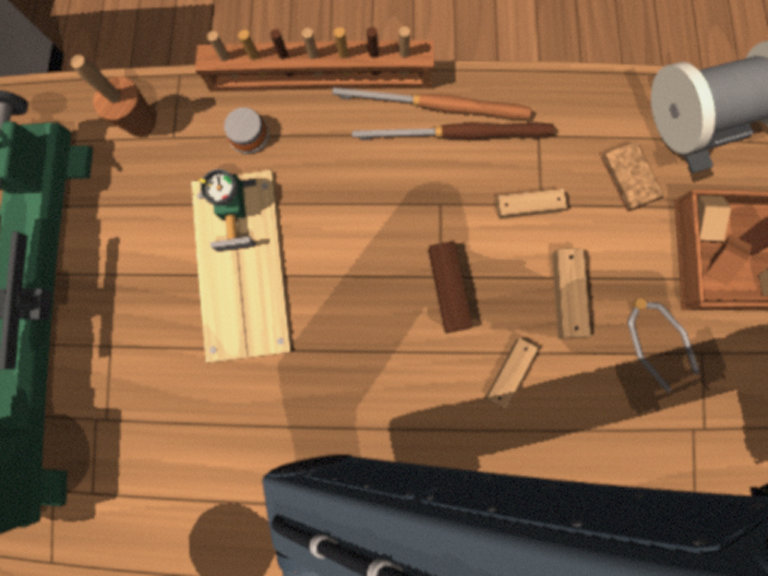

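View pics/side0.png

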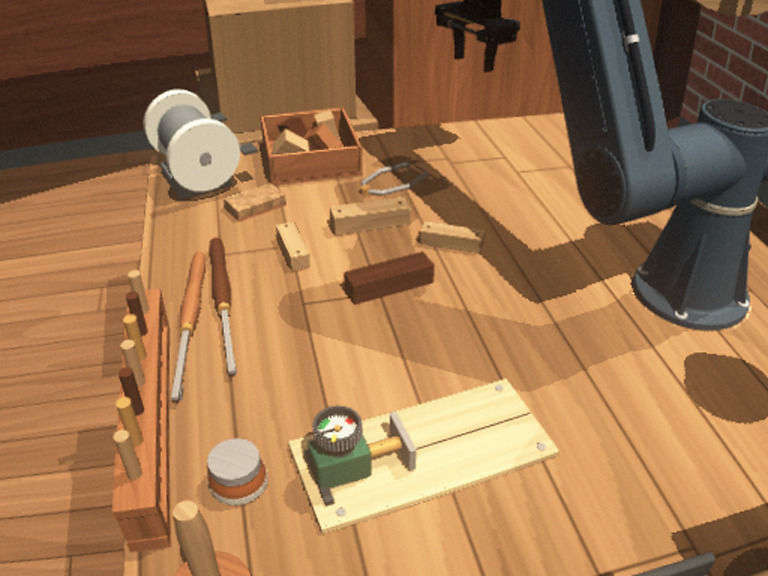

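The top view shows the jig bed at about (192–290, 171–361) in 1.5x pixels, with the dial at (220,186). The large beech blank is at (573,293), the walnut at (453,287), and two smaller look-alike blanks at (531,203) and (514,370). The side view agrees, with the large blank at (370,215) and the dial at (337,428). Next I'll enlarge for precise corners.

Run:
```python
from h import *
t=capture("top")["img"][:,:,::-1]; s=capture("side")["img"][:,:,::-1]
R=lambda im,x0,y0,x1,y1,f:cv2.resize(im[y0:y1,x0:x1],None,fx=f,fy=f,interpolation=cv2.INTER_CUBIC)
o=np.zeros((600,800,3),np.uint8)
def put(a,x,y): o[y:y+a.shape[0],x:x+a.shape[1]]=a
put(R(t,122,108,202,248,4),0,0)          # jig top x4
put(R(t,125,105,170,150,5),325,0)       # dial top x5
put(R(s,205,265,255,315,5),550,0)       # dial side x5
put(R(t,360,160,400,230,4),325,260)     # blank top x4
put(R(s,215,125,280,160,4),490,260)     # blank side x4
put(R(s,190,245,380,355,1.6),490,410)
cv2.imwrite("pics/comp.png",o)
```

```text
(no output)
```

View pics/comp.png

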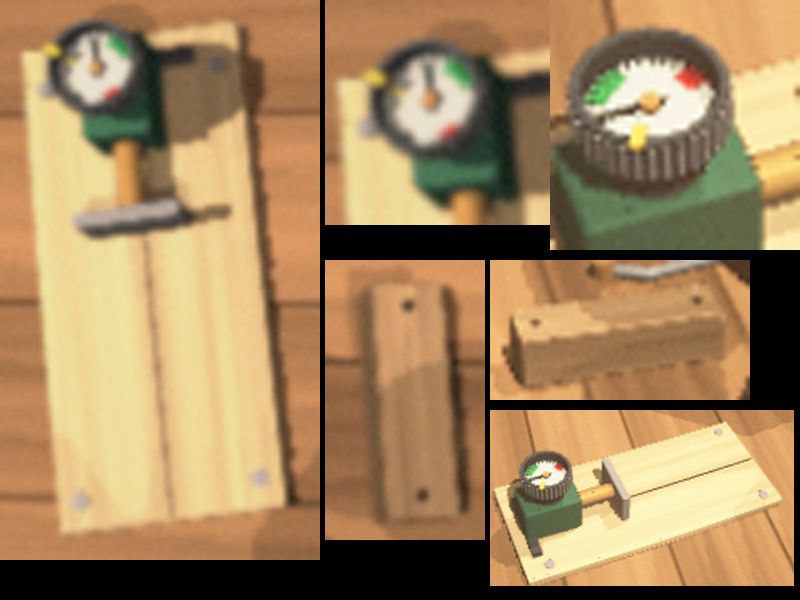

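The composite gives these corner pixels:
- **Needle:** roughly along jig +x.
- **Yellow mark:** about 60° counter-clockwise of the needle.
- **Pilot holes, top view:** (380.8,171.5) and (384.3,218.8).
- **Pilot holes, side view:** (226.3,140.8) and (266.8,135).

Run:
```python
from h import *
from scipy.optimize import least_squares
np.set_printoptions(precision=4,suppress=True)
t=capture("top"); s=capture("side"); h=-0.4
# jig corners
Cj=np.array([[.14,.075,.012],[.14,-.075,.012],[-.19,-.075,.012],[-.19,.075,.012]])
ut=np.array([[127.5,121],[181.5,113.5],[193.5,234.25],[137.5,241]])+h
us=np.array([[192.5,293.8],[336.9,253.1],[371.3,299.4]])+h; idx=[1,2,3]
for k in range(4): print("top corner",atz(t,ut[k],.012))
R=lambda a:np.array([[np.cos(a),-np.sin(a),0],[np.sin(a),np.cos(a),0],[0,0,1]])
W=lambda p,C:C@R(p[2]).T+[p[0],p[1],0]
print("jig by top",least_squares(lambda p:(proj(t,W(p,Cj))-ut).ravel(),[.45,.15,0]).x)
p=least_squares(lambda p:(proj(t,W(p,Cj))-ut).ravel(),[.45,.15,0]).x
print("predicted side corners",proj(s,W(p,Cj)))
print("top resid",proj(t,W(p,Cj))-ut)
print("dial pred top/side",proj(t,W(p,np.array([[.09,0,.095]]))),proj(s,W(p,np.array([[.09,0,.095]]))))
# yellow mark & needle in world from top z=.105
c=W(p,np.array([[.09,0,.103]]))[0]; print("dial",c)
for n,cam,uv in(("yel top",t,(125+51/5,105+77/5)),("ctr top",t,(125+104/5,105+98/5)),("ndl top",t,(125+99/5,105+70/5)),("yel side",s,(205+88/5,265+137/5)),("ctr side",s,(205+101/5,265+101/5))):
    q=atz(cam,np.array(uv)+h,.104)-c; print(n,q,np.arctan2(q[1],q[0])-p[2])
a,ea=tri(t,np.array([380.75,171.5])+h,s,np.array([226.25,140.75])+h)
b,eb=tri(t,np.array([384.25,218.75])+h,s,np.array([266.75,135])+h)
print("holes",a,ea,b,eb,"d",np.linalg.norm(a-b),"mid",(a+b)/2,"yaw",np.arctan2(*(a-b)[1::-1]))
for cam,n,T in((t,"top",0),(s,"side",0)):
    for d in landmark_of(n,"blank"): print(n,d["p"],atz(cam,d["point"][::-1],0))
```

```text
top corner [0.7067 0.3279 0.012 ]
top corner [0.7265 0.1778 0.012 ]
top corner [0.4026 0.1321 0.012 ]
top corner [0.3821 0.2794 0.012 ]
jig by top [0.5793 0.2329 0.1428]
predicted side corners [[213.3731 350.8232]
 [191.1503 292.1386]
 [336.9286 250.5123]
 [372.3403 298.6968]]
top resid [[ 0.3056 -0.1911]
 [-0.2409 -0.7185]
 [ 0.1822  0.2563]
 [-0.2692  0.57  ]]
dial pred top/side [[145.7864 124.4557]] [[224.3881 283.6628]]
dial [0.6684 0.2457 0.103 ]
yel top [0.0089 0.0258 0.001 ] 1.096350819855604
ctr top [-0.0022 -0.0021  0.001 ] -2.539514632724289
ndl top [0.0122 0.0015 0.001 ] -0.022261919998381507
yel side [0.0082 0.0267 0.001 ] 1.131390621900555
ctr side [0.0007 0.011  0.001 ] 1.3599999012586
holes [ 0.5653 -0.3437  0.038 ] 0.0005429404872045207 [ 0.4452 -0.3484  0.0383] 0.001459169946177501 d 0.1202061559539358 mid [ 0.5052 -0.346   0.0382] yaw 0.039062253557946465
top 0.78 [ 0.5041 -0.3407  0.    ]
top 0.77 [ 0.6652 -0.28    0.    ]
top 0.55 [ 0.3671 -0.2429  0.    ]
side 0.93 [ 0.5026 -0.3292  0.    ]
side 0.7 [ 0.3688 -0.2384  0.    ]
side 0.69 [ 0.6585 -0.286   0.    ]
```

Both views agree: hole height is 38 mm (expected 40), hole spacing 120 mm, and bezel ≈ 1.1 rad. I'll refine the jig pose with both views and start moving towards the dial, high up.

```bash
cat >> h.py <<'E'
def go(P,yaw=None):
    s=read_state(); R=np.array(s["tcp_rot"]); d=(np.array(P)-s["position"])
    y=np.arctan2(R[1,0],R[0,0]); r=0 if yaw is None else -(yaw-y)
    print("t",round(s["time_s"],2),"pos",np.round(s["position"],4),"yaw",round(y,4),"tilt",np.round(R[:2,2],4),"t_cm",np.round(R.T@d*100,2),"roll",round(r,4),"F",np.round(s["force"],2),"open",round(s["opening"],3),"g",round(s["grasp_force"],1),"j",np.round(s["joint_positions"],1))
E
python3 - <<'E'
from h import *
from scipy.optimize import least_squares
np.set_printoptions(precision=4,suppress=True)
t=capture("top"); s=capture("side"); h=-0.4
Cj=np.array([[.14,.075,.012],[.14,-.075,.012],[-.19,-.075,.012],[-.19,.075,.012]])
ut=np.array([[127.5,121],[181.5,113.5],[193.5,234.25],[137.5,241]])+h
us=np.array([[192.5,293.8],[336.9,253.1],[371.3,299.4]])+h
R=lambda a:np.array([[np.cos(a),-np.sin(a),0],[np.sin(a),np.cos(a),0],[0,0,1]])
W=lambda p,C:C@R(p[2]).T+[p[0],p[1],0]
f=lambda p:np.r_[(proj(t,W(p,Cj))-ut).ravel(),(proj(s,W(p,Cj))[[1,2,3]]-us).ravel()]
p=least_squares(f,[.58,.23,.14]).x; print(p,f(p)); print("dial",W(p,np.array([[.09,0,.095]])))
E
```

```text
[0.58   0.234  0.1434] [-0.0875 -0.3944 -0.6563 -0.9533 -0.1931 -0.0259 -0.6247  0.32   -1.2122
 -0.7734  0.285  -1.827   1.3467  0.1242]
dial [[0.6691 0.2468 0.095 ]]
```

```bash
python3 -m jog '[{"tx":3.5,"ty":-3.0},{"tx":3.5,"ty":-3.0},{"tx":3.5,"ty":-3.0},{"tx":3.5,"ty":-3.0},{"tx":3.5,"ty":-3.0},{"tx":3.5,"ty":-3.0},{"tx":3.5,"ty":-3.0},{"tx":3.5,"ty":-3.0}]'; python3 -m jog '[{"tx":3.5,"ty":-3.0},{"tx":3.5,"ty":-3.0},{"tx":3.5,"ty":-3.0},{"tx":3.5,"ty":-3.0},{"tx":3.5,"ty":-3.0},{"tx":3.5,"ty":-3.0},{"tx":3.5,"ty":-3.0},{"tx":3.5,"ty":-3.0}]'; python3 -m jog '[{"roll":-0.14},{"roll":-0.14},{"roll":-0.14},{"roll":-0.14},{"roll":-0.14},{"roll":-0.15},{}]'; python3 -c "
from h import *
go([.668,.246,.19],1.24)"
```

```text
t 1.5 pos [ 0.2271 -0.5822  0.2415] yaw 0.3718 tilt [-0.      0.0001] t_cm [ 71.17 -61.14   5.16] roll -0.8682 F [-0.64  0.26  1.12] open 0.997 g 0.0 j [-78.9  30.2  82.1   0.   67.7 -10.2]$[0]: bad value
$[0]: bad value
$[0]: bad value
```

```bash
python3 -m jog '[{"tx":3.5,"ty":-3.0,"tz":0,"roll":0,"jaw":1}]'; python3 -m jog --help | head -20
```

```text
time_s: 1.6
position: [0.2471, -0.5466, 0.2418]
tcp_rot: [[0.933, 0.359, 0.0], [0.359, -0.933, -0.007], [-0.002, 0.006, -1.0]]
force: [1.1, 0.8, 0.1]
opening: 1.002
grasp_force: 0.0invalid input: not JSON, or not a number
```

```bash
python3 -m jog '[{"tx":3.5,"ty":-3.0,"tz":0,"roll":0,"jaw":1},{"tx":3.5,"ty":-3.0,"tz":0,"roll":0,"jaw":1},{"tx":3.5,"ty":-3.0,"tz":0,"roll":0,"jaw":1},{"tx":3.5,"ty":-3.0,"tz":0,"roll":0,"jaw":1},{"tx":3.5,"ty":-3.0,"tz":0,"roll":0,"jaw":1},{"tx":3.5,"ty":-3.0,"tz":0,"roll":0,"jaw":1},{"tx":3.5,"ty":-3.0,"tz":0,"roll":0,"jaw":1},{"tx":3.5,"ty":-3.0,"tz":0,"roll":0,"jaw":1}]'; python3 -m jog '[{"tx":3.5,"ty":-3.0,"tz":0,"roll":0,"jaw":1},{"tx":3.5,"ty":-3.0,"tz":0,"roll":0,"jaw":1},{"tx":3.5,"ty":-3.0,"tz":0,"roll":0,"jaw":1},{"tx":3.5,"ty":-3.0,"tz":0,"roll":0,"jaw":1},{"tx":3.5,"ty":-3.0,"tz":0,"roll":0,"jaw":1},{"tx":3.5,"ty":-3.0,"tz":0,"roll":0,"jaw":1},{"tx":3.5,"ty":-3.0,"tz":0,"roll":0,"jaw":1},{"tx":3.5,"ty":-3.0,"tz":0,"roll":0,"jaw":1}]'; python3 -m jog '[{"tx":0,"ty":0,"tz":0,"roll":-0.14,"jaw":1},{"tx":0,"ty":0,"tz":0,"roll":-0.14,"jaw":1},{"tx":0,"ty":0,"tz":0,"roll":-0.14,"jaw":1},{"tx":0,"ty":0,"tz":0,"roll":-0.14,"jaw":1},{"tx":0,"ty":0,"tz":0,"roll":-0.14,"jaw":1},{"tx":0,"ty":0,"tz":0,"roll":-0.14,"jaw":1},{"tx":0,"ty":0,"tz":0,"roll":0,"jaw":1}]'; python3 -c "
from h import *
go([.669,.2465,.15],1.24)"
```

```text
time_s: 2.4
position: [0.4232, -0.2147, 0.2419]
tcp_rot: [[0.932, 0.363, 0.001], [0.363, -0.932, -0.001], [0.0, 0.001, -1.0]]
force: [0.7, -0.5, 0.6]
opening: 1.003
grasp_force: 0.0
time_s: 3.2
position: [0.5969, 0.111, 0.2417]
tcp_rot: [[0.932, 0.364, 0.0], [0.364, -0.932, -0.0], [0.0, 0.0, -1.0]]
force: [0.4, -1.0, -0.2]
opening: 0.999
grasp_force: 0.0
time_s: 3.9
position: [0.5961, 0.1091, 0.2415]
tcp_rot: [[0.351, 0.936, -0.0], [0.936, -0.351, -0.0], [-0.0, -0.0, -1.0]]
force: [-0.5, 0.2, 0.1]
opening: 1.003
grasp_force: 0.0
t 3.9 pos [0.5961 0.1091 0.2415] yaw 1.2117 tilt [-0.0001 -0.    ] t_cm [15.43  2.    9.15] roll -0.0283 F [-0.55  0.23  0.08] open 1.003 g 0.0 j [-0.2 28.7 84.9 -0.  66.3 20.4]
```

```bash
python3 -m jog '[{"tx":3.86,"ty":0.5,"tz":0,"roll":0,"jaw":1},{"tx":3.86,"ty":0.5,"tz":0,"roll":0,"jaw":1},{"tx":3.86,"ty":0.5,"tz":0,"roll":0,"jaw":1},{"tx":3.85,"ty":0.5,"tz":0,"roll":0,"jaw":1},{"tx":0,"ty":0,"tz":4,"roll":0,"jaw":1},{"tx":0,"ty":0,"tz":4,"roll":0,"jaw":1},{"tx":0,"ty":0,"tz":1,"roll":0,"jaw":1},{"tx":0,"ty":0,"tz":0,"roll":0,"jaw":1}]'
python3 - <<'E'
from h import *
go([.669,.2465,.098])
s=save("side","side1.png",(150,190,350,340),4); save("top","top1.png",(90,60,240,200),4)
E
```

```text
time_s: 4.7
position: [0.6677, 0.2461, 0.1492]
tcp_rot: [[0.353, 0.936, -0.005], [0.936, -0.353, -0.001], [-0.003, -0.004, -1.0]]
force: [0.1, 0.2, 0.0]
opening: 1.004
grasp_force: 0.0
t 4.7 pos [0.6677 0.2461 0.1492] yaw 1.21 tilt [-0.0051 -0.001 ] t_cm [0.1  0.13 5.12] roll 0 F [0.1  0.23 0.03] open 1.004 g 0.0 j [11.3 42.7 72.6  0.  65.  31.9]
```

View pics/side1.png

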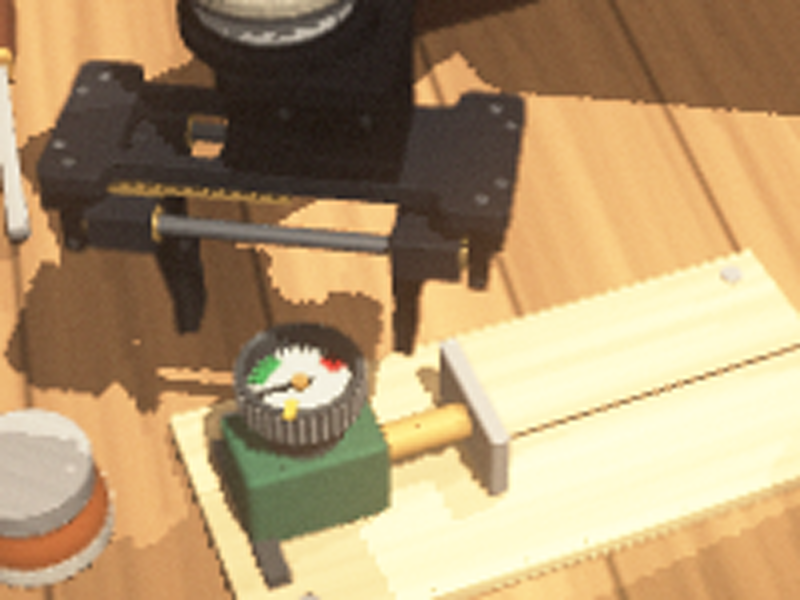

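The side view shows the fingers straddling the bezel, with tips at (190,330) and (405,350) and the dial rim centred at (300,375). The alignment is good, so I'll descend and close.

```bash
python3 -m jog '[{"tx":0.1,"ty":0.1,"tz":2.5,"roll":0,"jaw":1},{"tx":0,"ty":0,"tz":2.5,"roll":0,"jaw":1},{"tx":0,"ty":0,"tz":0,"roll":0,"jaw":1},{"tx":0,"ty":0,"tz":0,"roll":0,"jaw":0.6},{"tx":0,"ty":0,"tz":0,"roll":0,"jaw":0.6},{"tx":0,"ty":0,"tz":0,"roll":0,"jaw":0.5},{"tx":0,"ty":0,"tz":0,"roll":0,"jaw":0.5},{"tx":0,"ty":0,"tz":0,"roll":0,"jaw":0.5}]'
```

```text
time_s: 5.6
position: [0.6692, 0.2479, 0.1027]
tcp_rot: [[0.352, 0.936, -0.002], [0.936, -0.352, 0.001], [0.0, -0.003, -1.0]]
force: [-4.1, 1.5, 4.6]
opening: 0.662
grasp_force: 30.0
```

```bash
python3 -m jog '[{"tx":0,"ty":0,"tz":0,"roll":0.14,"jaw":0.5},{"tx":0,"ty":0,"tz":0,"roll":0.14,"jaw":0.5},{"tx":0,"ty":0,"tz":0,"roll":0.14,"jaw":0.5},{"tx":0,"ty":0,"tz":0,"roll":0.14,"jaw":0.5},{"tx":0,"ty":0,"tz":0,"roll":0.14,"jaw":0.5},{"tx":0,"ty":0,"tz":0,"roll":0.14,"jaw":0.5},{"tx":0,"ty":0,"tz":0,"roll":0.14,"jaw":0.5},{"tx":0,"ty":0,"tz":0,"roll":0.12,"jaw":0.5}]'; python3 -m jog '[{"tx":0,"ty":0,"tz":0,"roll":0,"jaw":0.5},{"tx":0,"ty":0,"tz":0,"roll":0,"jaw":0.5}]';  python3 - <<'E'
from h import *
go([.669,.2468,.1])
t=capture("top");s=capture("side")
a=cv2.resize(s["img"][260:320,190:260,::-1],None,fx=5.5,fy=5.5,interpolation=cv2.INTER_CUBIC);b=cv2.resize(t["img"][100:160,115:185,::-1],None,fx=5.5,fy=5.5,interpolation=cv2.INTER_CUBIC)
cv2.imwrite("pics/d2.png",np.hstack([a,b]))
E
```

```text
time_s: 6.4
position: [0.6704, 0.2466, 0.1027]
tcp_rot: [[0.994, 0.107, 0.0], [0.107, -0.994, -0.001], [0.0, 0.001, -1.0]]
force: [-1.6, -2.8, 3.6]
opening: 0.666
grasp_force: 30.0
time_s: 6.6
position: [0.6704, 0.2466, 0.1027]
tcp_rot: [[0.993, 0.114, 0.0], [0.114, -0.993, -0.001], [-0.0, 0.001, -1.0]]
force: [-2.5, -2.5, 6.3]
opening: 0.668
grasp_force: 30.0
t 6.6 pos [0.6704 0.2466 0.1027] yaw 0.1145 tilt [ 0.     -0.0007] t_cm [-0.13 -0.04  0.27] roll 0 F [-2.53 -2.51  6.31] open 0.668 g 30.0 j [11.3 46.  73.9 -0.  60.2 94.7]
```

View pics/d2.png

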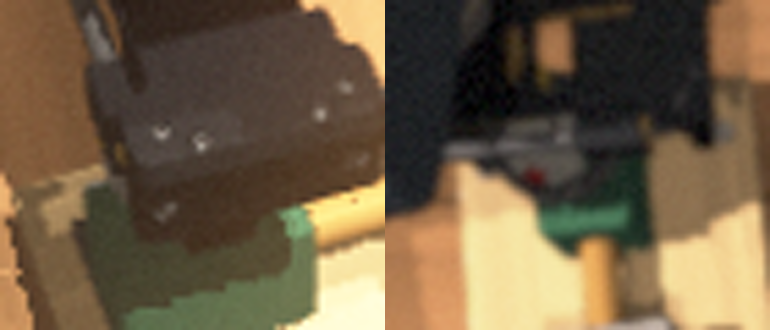

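The gripper hides the dial in both views. I'll release, rise and move aside to check.

```bash
python3 -m jog '[{"tx":0,"ty":0,"tz":0,"roll":0,"jaw":1},{"tx":0,"ty":0,"tz":0,"roll":0,"jaw":1},{"tx":0,"ty":0,"tz":0,"roll":0,"jaw":1},{"tx":0,"ty":0,"tz":-4,"roll":0,"jaw":1},{"tx":0,"ty":0,"tz":-4,"roll":0,"jaw":1},{"tx":0,"ty":4,"tz":-2,"roll":0,"jaw":1},{"tx":0,"ty":5,"tz":0,"roll":0,"jaw":1},{"tx":0,"ty":5,"tz":0,"roll":0,"jaw":1}]'; python3 -m jog '[{"tx":0,"ty":5,"tz":0,"roll":0,"jaw":1},{"tx":0,"ty":5,"tz":0,"roll":0,"jaw":1}]';  python3 - <<'E'
from h import *
go([.669,.2468,.1])
t=capture("top");s=capture("side")
a=cv2.resize(s["img"][265:315,200:250,::-1],None,fx=8,fy=8,interpolation=cv2.INTER_CUBIC);b=cv2.resize(t["img"][100:150,120:170,::-1],None,fx=8,fy=8,interpolation=cv2.INTER_CUBIC)
cv2.imwrite("pics/d3.png",np.hstack([a,b]))
E
```

```text
time_s: 7.5
position: [0.6868, 0.1075, 0.2029]
tcp_rot: [[0.993, 0.115, 0.003], [0.115, -0.993, -0.0], [0.003, 0.0, -1.0]]
force: [0.6, -0.9, -0.2]
opening: 0.996
grasp_force: 0.0
time_s: 7.7
position: [0.6973, 0.0069, 0.2014]
tcp_rot: [[0.994, 0.113, 0.0], [0.113, -0.994, 0.0], [0.0, -0.0, -1.0]]
force: [1.7, 0.4, -0.7]
opening: 0.997
grasp_force: 0.0
t 7.7 pos [0.6973 0.0069 0.2014] yaw 0.1132 tilt [0.0005 0.0001] t_cm [ -0.11 -24.15  10.14] roll 0 F [ 1.73  0.43 -0.73] open 0.997 g 0.0 j [-8.6 38.3 72.9  0.  68.8 74.9]
```

View pics/d3.png

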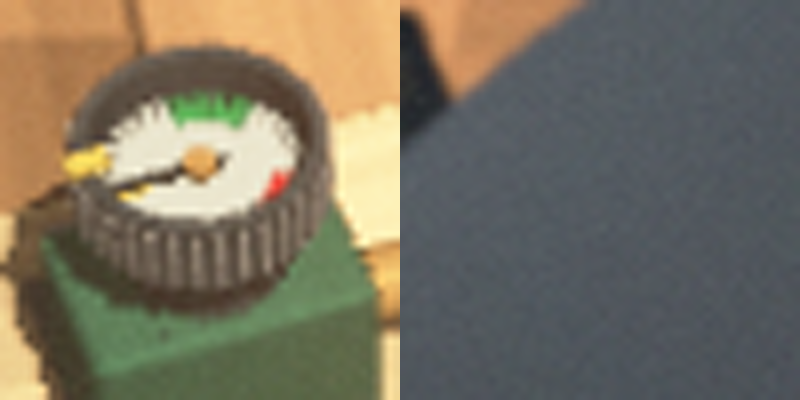

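The side view shows the bezel turned so its tab (88,160) and face tick (130,193) lie near the needle line, from hub (200,160) to (115,188). I'll compute the residual from this.

Run:
```python
from h import *
np.set_printoptions(precision=4,suppress=True)
s=capture("side"); im=s["img"]
px=lambda x,y:np.array([200+x/8-.5,265+y/8-.5])
D=np.array([.6691,.2468])
th=np.linspace(0,2*np.pi,361)
ring=lambda c,z,r:proj(s,np.c_[c[0]+r*np.cos(th),c[1]+r*np.sin(th),z+0*th])
e=(ring(D,.105,.029)-[200,265]+.5)*8; print("ring ext",e.min(0),e.max(0))
# face plane angles about hub for several z
for z in(.092,.097,.102):
    c=atz(s,px(200,160),z)
    for n,q in(("tick",(131,194)),("ndl",(150,178)),("ndl2",(115,188))):
        v=atz(s,px(*q),z)-c; print(z,n,np.hypot(*v[:2]),np.arctan2(v[1],v[0])-.1434)
for y in(-.003,0,.003):
  v=atz(s,px(88,160),.105)-np.r_[D+[0,y],.105]; print("tab",y,v,np.arctan2(v[1],v[0])-.1434)
# colour centroids
hsv=cv2.cvtColor(im,cv2.COLOR_RGB2HSV); sub=hsv[270:305,205:245]
m=(sub[...,0]>20)&(sub[...,0]<33)&(sub[...,1]>120)&(sub[...,2]>120)
n,l,st,ce=cv2.connectedComponentsWithStats(m.astype(np.uint8)); print(st[1:,4],ce[1:]+[205,270])
d=(im[283:296,205:230].astype(int).sum(2)//3); print(d)
```

```text
ring ext [65.682  34.1235] [324.0722 225.0863]
0.092 tick 0.018252713796278654 0.23417990824502752
0.092 ndl 0.012338049748562552 0.09421443677193167
0.092 ndl2 0.02062974429604994 0.059617758610500865
0.097 tick 0.018114554582961545 0.2341799082450252
0.097 ndl 0.01224466006053293 0.09421443677192695
0.097 ndl2 0.020473592762930735 0.05961775861049909
0.102 tick 0.017976395369644474 0.23417990824502857
0.102 ndl 0.012151270372503336 0.094214436771931
0.102 ndl2 0.02031744122981155 0.05961775861050264
tab -0.003 [ 0.025   0.0075 -0.    ] 0.14859453761607153
tab 0 [ 0.025   0.0045 -0.    ] 0.035098793041833776
tab 0.003 [ 0.025   0.0015 -0.    ] -0.08322091638517572
[15  1] [[210.6667 284.7333]
 [215.     289.    ]]
[[133 129 125  86  88 104 115 173 204 207 221 224 222 223 224 224 224 223
  206 189 186 204 224 224 226]
 [131 132 139 132 172 182 182 188 160 185 220 223 223 222 222 222 222 214
  174 164 164 175 145 173 223]
 [130 129 132 174 188 189 185 177 167 209 223 224 223 224 222 223 201 132
  164 164 163 156  85 208 223]
 [130 135 125 146 169 165 139 179 150 215 225 224 222 168 15
[... 290 characters left out ...]
92  95 168 194 187 217 223 223 224 223
  223 223 224 222 226 224 225]
 [ 69  80  84 100  89 108  93  74  81  90 118 181 217 223 223 223 224 223
  224 224 223 223 225 223 224]
 [ 87  84  82  83  78 107  98  93  86  85  88  93 119 184 195 221 223 224
  223 223 224 225 224 196 167]
 [ 79  82  80  79  76  96  87  91 123 109  79  91  92  94  96 119 120 125
  129 125 161 166 113 105 104]
 [ 80  76  73  69  63  96  86  88  85  91  89 110  79  83  87  95  96 100
   98  97 102  99  97  93  81]
 [ 78  66  57  62  57  87  86  99  94  73  82 101  72 137 115  78 108  81
   77  93  79  94 123  82  80]
 [ 93  76  59  56  57  69  67  91  88 102  90 109  78 107  98  76 127  87
   74 133  88  75 128  85  82]]
```

Both estimates suggest the mark is within about 0.1 rad. I'll move over the blank, which was the next step anyway, so the top camera sees the dial.

```bash
python3 -m jog '[{"tx":-2.85,"ty":4.05,"tz":0,"roll":0,"jaw":1},{"tx":-2.85,"ty":4.05,"tz":0,"roll":0,"jaw":1},{"tx":-2.85,"ty":4.05,"tz":0,"roll":0,"jaw":1},{"tx":-2.85,"ty":4.05,"tz":0,"roll":0,"jaw":1},{"tx":-2.85,"ty":4.05,"tz":0,"roll":0,"jaw":1},{"tx":-2.85,"ty":4.05,"tz":0,"roll":0,"jaw":1},{"tx":-2.85,"ty":4.05,"tz":0,"roll":0,"jaw":1},{"tx":-2.85,"ty":4.05,"tz":0,"roll":0,"jaw":1}]'
python3 - <<'E'
from h import *
go([.505,-.346,.032],.039)
t=np.mean([capture("top")["img"].astype(float) for _ in range(4)],0).astype(np.uint8)
s=np.mean([capture("side")["img"].astype(float) for _ in range(4)],0).astype(np.uint8)
b=cv2.resize(t[108:142,128:162,::-1],None,fx=11.7,fy=11.7,interpolation=cv2.INTER_CUBIC)
a=cv2.resize(s[268:302,206:240,::-1],None,fx=11.7,fy=11.7,interpolation=cv2.INTER_CUBIC)
cv2.imwrite("pics/d4.png",np.hstack([a,b])); print(b.shape)
E
```

```text
time_s: 8.65
position: [0.5066, -0.3388, 0.2015]
tcp_rot: [[0.993, 0.114, 0.001], [0.114, -0.993, 0.0], [0.001, -0.0, -1.0]]
force: [0.6, -1.0, -0.3]
opening: 1.001
grasp_force: 0.0
t 8.65 pos [ 0.5066 -0.3388  0.2015] yaw 0.1143 tilt [0.0006 0.0005] t_cm [-0.25  0.7  16.95] roll 0.0753 F [ 0.59 -1.04 -0.31] open 1.001 g 0.0 j [-44.3  31.7  86.7   0.   61.6  39.1]
(398, 398, 3)
```

View pics/d4.png

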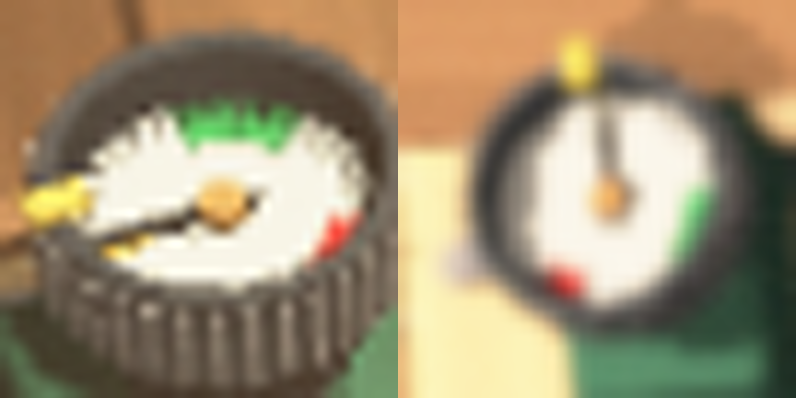

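The needle runs from hub (609,198) to (603,95) in the top crop, with the yellow tab at (578,62). In the side crop the face tick at (125,245) lies just on the counter-clockwise side of the needle. I'll quantify it before correcting.

Run:
```python
from h import *
from scipy.optimize import least_squares
np.set_printoptions(precision=3,suppress=True)
t=capture("top"); s=capture("side")
T=lambda x,y:np.array([128+(x-398)/11.7-.5,108+y/11.7-.5]); S=lambda x,y:np.array([206+x/11.7-.5,268+y/11.7-.5])
th=np.linspace(0,2*np.pi,361)
for cam,P,ext,nm in((t,T,[475,None,65,None],"t"),(s,S,[35,None,30,None],"s")):
    r=proj(cam,np.c_[.6691+.029*np.cos(th),.2468+.029*np.sin(th),.105+0*th]); e=(r-P(0,0)-0)*11.7+(0); 
    print(nm,"ring px ext",e.min(0),e.max(0))
A=lambda cam,p,c,z,zc=None:(lambda v:(round(np.arctan2(v[1],v[0])-.1434,3),np.hypot(*v[:2])))(atz(cam,p,z)-atz(cam,c,zc or z))
print("top needle",A(t,T(603,95),T(609,198),.1))
# ring centre from image: fit shift of projected ring to left/top edges
print("top tab vs ring ctr",[A(t,T(578,62),T(cx,195),.105) for cx in(603,607,611)])
print("top tab, hub lower z",A(t,T(578,62),T(609,198),.105,.098))
# green/red centroids, face plane
for cam,P,pts in((t,T,{"green":(690,222),"red":(566,283),"hub":(609,198)}),(s,S,{"green":(240,125),"red":(338,238),"tick":(125,246),"ndl":(130,232),"hub":(222,202)})):
    for zf in(.095,.100):
      print(zf,{k:A(cam,P(*v),P(*pts["hub"]),zf) for k,v in pts.items()})
```

```text
t ring px ext [459.147  49.678] [726.42 313.66]
s ring px ext [25.86  14.806] [403.756 294.089]
top needle (np.float64(-0.018), np.float64(0.023037074395781714))
top tab vs ring ctr [(np.float64(0.106), np.float64(0.030395299486888166)), (np.float64(0.133), np.float64(0.030629129681751608)), (np.float64(0.16), np.float64(0.0308855611909981))]
top tab, hub lower z (np.float64(0.084), np.float64(0.028607888692645182))
0.095 {'green': (np.float64(-2.008), np.float64(0.01889390917101355)), 'red': (np.float64(2.587), np.float64(0.020418600218984857)), 'hub': (np.float64(-0.143), np.float64(0.0))}
0.1 {'green': (np.float64(-2.008), np.float64(0.01878811215488464)), 'red': (np.float64(2.587), np.float64(0.02030426564919591)), 'hub': (np.float64(-0.143), np.float64(0.0))}
0.095 {'green': (np.float64(-2.062), np.float64(0.01630346402023506)), 'red': (np.float64(2.388), np.float64(0.019624320590560265)), 'tick': (np.float64(0.195), np.float64(0.017072365218509137)), 'ndl': (np.float64(0.055), np.float64(0.015189061192362168)), 'hub': (np.float64(-0.143), np.float64(0.0))}
0.1 {'green': (np.float64(-2.062), np.float64(0.01617949614504113)), 'red': (np.float64(2.388), np.float64(0.019475101668574347)), 'tick': (np.float64(0.195), np.float64(0.01694255079146182)), 'ndl': (np.float64(0.055), np.float64(0.015073566985740182)), 'hub': (np.float64(-0.143), np.float64(0.0))}
```

```bash
cat > fit.py <<'E'
from h import *
from scipy.optimize import least_squares
np.set_printoptions(precision=3,suppress=True)
def cents(im,box):   # im BGR float-scaled crop; colour-weighted centroids
    x0,y0,x1,y1=box; h=cv2.cvtColor(im[y0:y1,x0:x1],cv2.COLOR_BGR2HSV).astype(int); out={}
    for n,lo,hi,s in(("yel",24,34,130),("grn",50,75,110),("red",-8,6,140)):
        hh=(h[...,0]+90)%180-90; m=((hh>=lo)&(hh<=hi)&(h[...,1]>s)&(h[...,2]>130)).astype(np.uint8)
        k,l,st,ce=cv2.connectedComponentsWithStats(m)
        if k>1: i=1+st[1:,4].argmax(); out[n]=(ce[i]+[x0,y0],st[i,4])
    return out
if __name__=="__main__":
    cams={"top":capture("top"),"side":capture("side")}
    B={"top":(128,108,164,142),"side":(206,268,243,300)}
    obs={}
    for n in cams:
        b=cv2.imread(f"pics/{n}0.png"); b=cv2.resize(b,(512,384),interpolation=cv2.INTER_AREA)
        a=cv2.resize(cv2.resize(cams[n]["img"][:,:,::-1],None,fx=1.5,fy=1.5,interpolation=cv2.INTER_CUBIC),(512,384),interpolation=cv2.INTER_AREA)
        obs[n]=(cents(b,B[n]),cents(a,B[n])); print(n,obs[n])
E
python3 fit.py
```

```text
top ({'yel': (array([135.   , 120.333]), np.int32(3)), 'grn': (array([151.5, 119. ]), np.int32(6))}, {'yel': (array([142.833, 113.   ]), np.int32(6)), 'red': (array([141.5, 132. ]), np.int32(2))})
side ({'yel': (array([222.125, 292.125]), np.int32(8)), 'grn': (array([215.5  , 282.389]), np.int32(18)), 'red': (array([232.846, 279.769]), np.int32(13))}, {'yel': (array([210.1, 284.7]), np.int32(10)), 'grn': (array([225.632, 278.316]), np.int32(19)), 'red': (array([234.4, 287.8]), np.int32(5))})
```

Run:
```python
from h import *
from scipy.optimize import least_squares
np.set_printoptions(precision=4,suppress=True)
t=capture("top"); s=capture("side")
def f(p,w=False):
    ct,cs,r,z,b=p[0:2],p[2:4],p[4],p[5],p[6]; o=[]
    for cam,c,y0,y1,ring in((t,ct,(135,120.3),(142.8,113),(145.5,124.3)),(s,cs,(222.1,292.1),(210.1,284.7),(224.65,282))):
        for a,y in((b+1.0955,y0),(b,y1)):
            o+=list((proj(cam,[c[0]+r*np.cos(a+.1434),c[1]+r*np.sin(a+.1434),z])[0]-y)/.4)
        o+=list((proj(cam,[*c,.105])[0]-ring)/.5)
    if w: print(np.reshape(o,(-1,2)))
    return np.r_[o,(np.array([*ct,*cs])-[.6691,.2468]*2)/.003,(r-.029)/.003,(z-.105)/.004]
q=least_squares(f,[.669,.247,.669,.247,.029,.105,.1],x_scale=[.01]*6+[1]); print(q.x,np.sqrt(np.diag(np.linalg.inv(q.jac.T@q.jac))),q.cost); f(q.x,True)
```

```text
[0.6668 0.2445 0.6688 0.2505 0.0269 0.1085 0.0285] [0.0008 0.0008 0.0006 0.001  0.0006 0.0013 0.025 ] 5.191154706493249
[[-0.9299  0.1863]
 [ 1.549   0.276 ]
 [-1.1028 -0.9241]
 [ 0.5457 -0.4837]
 [-0.2499  0.3466]
 [-0.4994 -0.2909]]
```

Run:
```python
from h import *
from scipy.optimize import least_squares
np.set_printoptions(precision=4,suppress=True)
s=capture("side"); t=capture("top")
def f(p):
    c,r,z,b,rt,z2,d=p[:2],p[2],p[3],p[4],p[5],p[6],p[7]; o=[]
    for a,y,w in((b+rt-2,(215.5,282.4),.3),(b-2,(225.6,278.3),.3),(b+rt-d,(232.85,279.77),.3)):
        o+=list((proj(s,[c[0]+r*np.cos(a+.1434),c[1]+r*np.sin(a+.1434),z])[0]-y)/w)
    for a,y in((b+rt,(222.1,292.1)),(b,(210.1,284.7))):
        o+=list((proj(s,[c[0]+.0285*np.cos(a+.1434),c[1]+.0285*np.sin(a+.1434),z2])[0]-y)/.4)
    o+=list((proj(s,[*c,.105])[0]-[224.65,282])/.5)
    return np.r_[o,(c-[.6691,.2468])/.004,(r-.018)/.004,(z-.1)/.005,(rt-1.0955)/.03,(z2-.106)/.004,(d-3.8)/.1]
q=least_squares(f,[.669,.25,.018,.1,.05,1.1,.105,3.8],x_scale=[.01]*4+[1,1,.01,1]); print(q.x,np.sqrt(np.diag(np.linalg.inv(q.jac.T@q.jac))),q.cost,q.fun[:12])
```

```text
[0.6682 0.2506 0.0206 0.0928 0.0499 1.0723 0.1097 3.7623] [0.0003 0.0011 0.0007 0.0014 0.02   0.0231 0.0014 0.0512] 4.872814308719177 [ 0.0373 -0.3497  0.4716 -0.7533 -0.4162  0.8571  0.9582 -0.0352 -1.31
  0.3392  0.1786 -0.2972]
```

Independent fits put the bezel at +0.03 to +0.05 rad, so I'll go back for a small correction; there is plenty of time.

```bash
python3 -m jog '[{"tx":2.85,"ty":-4.05,"tz":0,"roll":0,"jaw":1},{"tx":2.85,"ty":-4.05,"tz":0,"roll":0,"jaw":1},{"tx":2.85,"ty":-4.05,"tz":0,"roll":0,"jaw":1},{"tx":2.85,"ty":-4.05,"tz":0,"roll":0,"jaw":1},{"tx":2.85,"ty":-4.05,"tz":0,"roll":0,"jaw":1},{"tx":2.85,"ty":-4.05,"tz":0,"roll":0,"jaw":1},{"tx":2.85,"ty":-4.05,"tz":0,"roll":0,"jaw":1},{"tx":2.85,"ty":-4.05,"tz":0,"roll":0,"jaw":1}]';python3 -m jog '[{"tx":0,"ty":-4.8,"tz":0,"roll":0,"jaw":1},{"tx":0,"ty":-4.8,"tz":0,"roll":0,"jaw":1},{"tx":0,"ty":-4.8,"tz":0,"roll":0,"jaw":1},{"tx":0,"ty":-4.8,"tz":0,"roll":0,"jaw":1},{"tx":0,"ty":-4.8,"tz":0,"roll":0,"jaw":1},{"tx":0,"ty":0,"tz":2,"roll":0,"jaw":1},{"tx":0,"ty":0,"tz":0,"roll":0,"jaw":1}]'; python3 -c "
from h import *
go([.6698,.2470,.101])"
```

```text
time_s: 10.25
position: [0.6979, 0.0104, 0.2016]
tcp_rot: [[0.994, 0.112, 0.0], [0.112, -0.994, -0.0], [0.0, 0.0, -1.0]]
force: [0.9, -0.9, -0.1]
opening: 1.0
grasp_force: 0.0
time_s: 10.95
position: [0.6679, 0.2486, 0.1788]
tcp_rot: [[0.993, 0.115, -0.006], [0.115, -0.993, -0.002], [-0.006, 0.001, -1.0]]
force: [0.0, -1.6, -0.3]
opening: 1.004
grasp_force: 0.0
t 10.95 pos [0.6679 0.2486 0.1788] yaw 0.115 tilt [-0.0056 -0.0015] t_cm [0.22 0.17 7.78] roll 0 F [ 0.01 -1.6  -0.3 ] open 1.004 g 0.0 j [11.5 41.  71.1 -0.  68.3 94.9]
```

```bash
python3 -m jog '[{"tx":0.1,"ty":0.1,"tz":4,"roll":0,"jaw":1},{"tx":0.1,"ty":0.1,"tz":3.8,"roll":0,"jaw":1},{"tx":0,"ty":0,"tz":0,"roll":0,"jaw":1},{"tx":0,"ty":0,"tz":0,"roll":0,"jaw":0.6},{"tx":0,"ty":0,"tz":0,"roll":0,"jaw":0.5},{"tx":0,"ty":0,"tz":0,"roll":0,"jaw":0.5},{"tx":0,"ty":0,"tz":0,"roll":0,"jaw":0.5},{"tx":0,"ty":0,"tz":0,"roll":0,"jaw":0.5}]'; python3 -m jog '[{"tx":0,"ty":0,"tz":0,"roll":0.02,"jaw":0.5},{"tx":0,"ty":0,"tz":0,"roll":0.025,"jaw":0.5},{"tx":0,"ty":0,"tz":0,"roll":0,"jaw":0.5},{"tx":0,"ty":0,"tz":0,"roll":0,"jaw":0.5}]'; python3 -m jog '[{"tx":0,"ty":0,"tz":0,"roll":0,"jaw":1},{"tx":0,"ty":0,"tz":0,"roll":0,"jaw":1},{"tx":0,"ty":0,"tz":0,"roll":0,"jaw":1},{"tx":0,"ty":0,"tz":-4,"roll":0,"jaw":1},{"tx":0,"ty":0,"tz":-4,"roll":0,"jaw":1},{"tx":0,"ty":4,"tz":-2,"roll":0,"jaw":1},{"tx":0,"ty":5,"tz":0,"roll":0,"jaw":1},{"tx":0,"ty":5,"tz":0,"roll":0,"jaw":1}]'; python3 -c "
from h import *
go([.505,-.345,.2],.039)"
```

```text
time_s: 11.75
position: [0.6736, 0.2467, 0.1056]
tcp_rot: [[0.994, 0.111, 0.003], [0.111, -0.994, 0.003], [0.004, -0.003, -1.0]]
force: [-0.1, 3.6, 3.8]
opening: 0.666
grasp_force: 30.0
time_s: 12.15
position: [0.6735, 0.2465, 0.1055]
tcp_rot: [[0.998, 0.066, 0.003], [0.066, -0.998, 0.002], [0.003, -0.002, -1.0]]
force: [-0.3, 2.7, 6.5]
opening: 0.663
grasp_force: 30.0
time_s: 12.95
position: [0.6821, 0.1045, 0.2045]
tcp_rot: [[0.998, 0.069, 0.002], [0.069, -0.998, -0.001], [0.002, 0.001, -1.0]]
force: [0.5, -0.5, -0.7]
opening: 0.993
grasp_force: 0.0
t 12.95 pos [0.6821 0.1045 0.2045] yaw 0.0686 tilt [ 0.0017 -0.0009] t_cm [-20.75  43.63   0.46] roll 0.0296 F [ 0.49 -0.52 -0.7 ] open 0.993 g 0.0 j [-0.5 37.5 74.  -0.1 68.4 85.6]
```

```bash
python3 -m jog '[{"tx":-2.08,"ty":4.36,"tz":0,"roll":0,"jaw":1},{"tx":-2.08,"ty":4.36,"tz":0,"roll":0,"jaw":1},{"tx":-2.08,"ty":4.36,"tz":0,"roll":0,"jaw":1},{"tx":-2.08,"ty":4.36,"tz":0,"roll":0,"jaw":1},{"tx":-2.08,"ty":4.36,"tz":0,"roll":0,"jaw":1},{"tx":-2.08,"ty":4.36,"tz":0,"roll":0,"jaw":1},{"tx":-2.08,"ty":4.36,"tz":0,"roll":0,"jaw":1},{"tx":-2.08,"ty":4.36,"tz":0,"roll":0,"jaw":1}]'; python3 -m jog '[{"tx":-2.08,"ty":4.36,"tz":0,"roll":0,"jaw":1},{"tx":-2.08,"ty":4.36,"tz":0,"roll":0,"jaw":1},{"tx":0,"ty":0,"tz":4,"roll":0.03,"jaw":1},{"tx":0,"ty":0,"tz":4,"roll":0,"jaw":1},{"tx":0,"ty":0,"tz":0,"roll":0,"jaw":1}]'
python3 - <<'E'
from h import *
from fit import cents
go([.5052,-.346,.03],.039)
for n,B in(("top",(128,108,164,142)),("side",(206,268,243,300))):
    im=capture(n)["img"][:,:,::-1]; im=cv2.resize(cv2.resize(im,None,fx=1.5,fy=1.5,interpolation=cv2.INTER_CUBIC),(512,384),interpolation=cv2.INTER_AREA); print(cents(im,B))
    if n=="side": a=im[268:302,206:240]
    else: b=im[108:142,128:162]
s=capture("side")["img"][90:165,190:300,::-1]
R=lambda x,f:cv2.resize(x,None,fx=f,fy=f,interpolation=cv2.INTER_CUBIC)
o=np.zeros((600,700,3),np.uint8); o[:238,:238]=R(a,7); o[:238,240:478]=R(b,7); o[245:245+338,:495]=R(s,4.5)
cv2.imwrite("pics/d5.png",o)
E
```

```text
time_s: 13.75
position: [0.5377, -0.2554, 0.2032]
tcp_rot: [[0.998, 0.066, -0.001], [0.066, -0.998, 0.0], [-0.001, -0.0, -1.0]]
force: [0.5, -0.8, 0.3]
opening: 1.004
grasp_force: 0.0
time_s: 14.25
position: [0.4993, -0.3409, 0.118]
tcp_rot: [[0.999, 0.035, -0.01], [0.035, -0.999, 0.009], [-0.01, -0.01, -1.0]]
force: [-1.1, -0.1, 0.3]
opening: 1.0
grasp_force: 0.0
t 14.25 pos [ 0.499 -0.341  0.118] yaw 0.0353 tilt [-0.01   0.009] t_cm [0.65 0.61 8.79] roll -0.0037 F [-1.06 -0.06  0.25] open 1.0 g 0.0 j [-44.9  38.   90.4  -0.   52.3  43.1]
{'yel': (array([143., 113.]), np.int32(1)), 'red': (array([141.333, 131.667]), np.int32(3))}
{'yel': (array([210.091, 284.182]), np.int32(11)), 'grn': (array([226.05, 278.25]), np.int32(20)), 'red': (array([234.5, 288. ]), np.int32(2))}
```

View pics/d5.png

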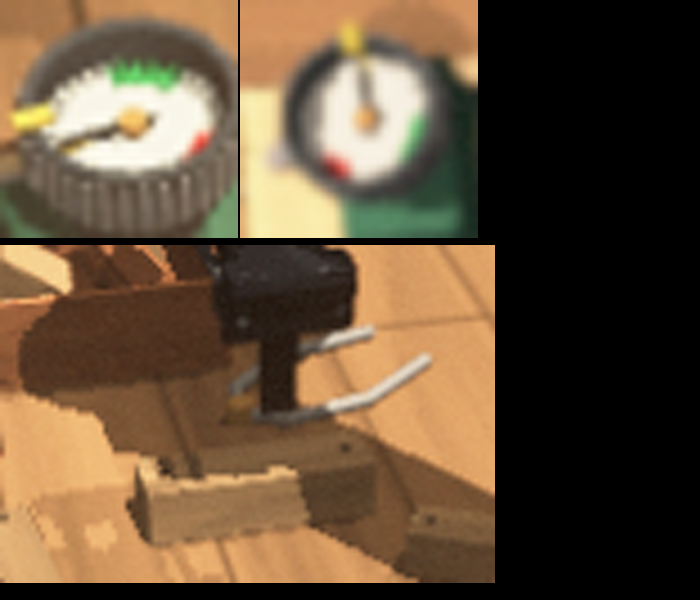

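The top crop now shows needle and tab collinear, hub (368,118) to tab (352,40), so the zero is good. The gripper is over the blank in the lower crop. Next I'll settle, then descend.

```bash
python3 -m jog '[{"tx":0,"ty":0,"tz":3,"roll":0,"jaw":1},{"tx":0,"ty":0,"tz":0,"roll":0,"jaw":1}]'; python3 -c "
from h import *
go([.5052,-.346,.031],.039)"
```

```text
time_s: 14.6
position: [0.5032, -0.3424, 0.0934]
tcp_rot: [[0.999, 0.038, -0.002], [0.038, -0.999, 0.001], [-0.002, -0.001, -1.0]]
force: [-1.4, 0.4, 0.7]
opening: 1.002
grasp_force: 0.0
t 14.6 pos [ 0.5032 -0.3424  0.0934] yaw 0.0378 tilt [-0.0016  0.0013] t_cm [0.19 0.38 6.24] roll -0.0012 F [-1.41  0.37  0.74] open 1.002 g 0.0 j [-44.7  40.2  91.   -0.   49.   43.1]
```

```bash
python3 -m jog '[{"tx":0.2,"ty":0.35,"tz":3,"roll":0,"jaw":1},{"tx":0,"ty":0,"tz":3.2,"roll":0,"jaw":1},{"tx":0,"ty":0,"tz":0,"roll":0,"jaw":1},{"tx":0,"ty":0,"tz":0,"roll":0,"jaw":0.6},{"tx":0,"ty":0,"tz":0,"roll":0,"jaw":0.4},{"tx":0,"ty":0,"tz":0,"roll":0,"jaw":0.3},{"tx":0,"ty":0,"tz":0,"roll":0,"jaw":0.3},{"tx":0,"ty":0,"tz":0,"roll":0,"jaw":0.3}]';python3 -c "
from h import *
go([.5052,-.346,.031],.039)"
```

```text
time_s: 15.4
position: [0.506, -0.347, 0.0325]
tcp_rot: [[0.999, 0.037, 0.001], [0.037, -0.999, -0.001], [0.001, 0.001, -1.0]]
force: [-0.8, -0.0, 0.5]
opening: 0.629
grasp_force: 0.0
t 15.4 pos [ 0.506  -0.347   0.0325] yaw 0.0368 tilt [ 0.001 -0.001] t_cm [-0.07 -0.1   0.15] roll -0.0022 F [-0.78 -0.    0.52] open 0.629 g 0.0 j [-44.9  45.8  91.5   0.   42.6  43. ]
```

```bash
python3 -m jog '[{"tx":0,"ty":0,"tz":0,"roll":0,"jaw":0.3},{"tx":0,"ty":0,"tz":0,"roll":0,"jaw":0.3},{"tx":0,"ty":0,"tz":0,"roll":0,"jaw":0.3},{"tx":0,"ty":0,"tz":-2,"roll":0,"jaw":0.3},{"tx":0,"ty":0,"tz":-3,"roll":0,"jaw":0.3},{"tx":0,"ty":0,"tz":-4,"roll":0,"jaw":0.3},{"tx":0,"ty":0,"tz":-3,"roll":0,"jaw":0.3},{"tx":0,"ty":0,"tz":0,"roll":0,"jaw":0.3}]';python3 -c "
from h import *
go([.4909,.2211,.15],.1434)"
```

```text
time_s: 16.2
position: [0.5078, -0.3487, 0.1558]
tcp_rot: [[0.999, 0.037, 0.007], [0.037, -0.999, -0.007], [0.006, 0.007, -1.0]]
force: [1.2, 0.5, -0.3]
opening: 0.511
grasp_force: 30.0
t 16.2 pos [ 0.5078 -0.3487  0.1558] yaw 0.0369 tilt [ 0.0066 -0.0065] t_cm [  0.41 -57.01   0.2 ] roll -0.1065 F [ 1.23  0.47 -0.34] open 0.511 g 30.0 j [-44.9  35.3  88.2   0.   55.9  43. ]
```

```bash
python3 -m jog '[{"tx":0,"ty":-2,"tz":0,"roll":0,"jaw":0.3},{"tx":0,"ty":-4,"tz":0,"roll":0,"jaw":0.3},{"tx":0,"ty":-4,"tz":0,"roll":0,"jaw":0.3},{"tx":0,"ty":-4,"tz":0,"roll":0,"jaw":0.3},{"tx":0,"ty":-4,"tz":0,"roll":0,"jaw":0.3},{"tx":0,"ty":-4,"tz":0,"roll":0,"jaw":0.3},{"tx":0,"ty":-4,"tz":0,"roll":0,"jaw":0.3},{"tx":0,"ty":-4,"tz":0,"roll":0,"jaw":0.3}]';python3 -m jog '[{"tx":0,"ty":-4,"tz":0,"roll":0,"jaw":0.3},{"tx":0,"ty":-4,"tz":0,"roll":0,"jaw":0.3},{"tx":0,"ty":-4,"tz":0,"roll":0,"jaw":0.3},{"tx":0,"ty":-4,"tz":0,"roll":0,"jaw":0.3},{"tx":0,"ty":-4,"tz":0,"roll":0,"jaw":0.3},{"tx":0,"ty":-4,"tz":0,"roll":0,"jaw":0.3},{"tx":0,"ty":-2,"tz":0,"roll":0,"jaw":0.3},{"tx":0,"ty":0,"tz":0,"roll":-0.106,"jaw":0.3}]';python3 -m jog '[{"tx":0,"ty":0,"tz":0,"roll":0,"jaw":0.3}]';python3 -c "
from h import *
go([.4909,.2211,.0475],.1434)"
```

```text
time_s: 17.0
position: [0.4933, -0.0451, 0.1502]
tcp_rot: [[0.999, 0.036, -0.003], [0.036, -0.999, 0.001], [-0.003, -0.001, -1.0]]
force: [1.4, -0.1, -0.7]
opening: 0.518
grasp_force: 30.0
time_s: 17.8
position: [0.4836, 0.2156, 0.15]
tcp_rot: [[0.989, 0.149, -0.002], [0.149, -0.989, 0.0], [-0.002, -0.001, -1.0]]
force: [0.2, 0.3, -0.7]
opening: 0.517
grasp_force: 30.0
time_s: 17.9
position: [0.4837, 0.2135, 0.1501]
tcp_rot: [[0.99, 0.144, -0.003], [0.144, -0.99, -0.001], [-0.003, 0.0, -1.0]]
force: [-1.1, -0.2, -1.7]
opening: 0.513
grasp_force: 30.0
t 17.9 pos [0.4837 0.2135 0.1501] yaw 0.1446 tilt [-0.0029 -0.0007] t_cm [ 0.85 -0.65 10.26] roll 0.0012 F [-1.09 -0.23 -1.7 ] open 0.513 g 30.0 j [ 11.7  30.5 100.7  -0.   48.9  93.4]
```

```bash
python3 -m jog '[{"tx":0,"ty":-0.3,"tz":3,"roll":0,"jaw":0.3},{"tx":0,"ty":-0.3,"tz":3,"roll":0,"jaw":0.3},{"tx":0,"ty":0,"tz":2.5,"roll":0,"jaw":0.3},{"tx":0,"ty":0,"tz":1,"roll":0,"jaw":0.3},{"tx":0,"ty":0,"tz":0,"roll":0,"jaw":0.3}]';python3 - <<'E'
from h import *
go([.4909,.2211,.0455],.1434)
t=capture("top");s=capture("side")
R=lambda x,f:cv2.resize(x[:,:,::-1],None,fx=f,fy=f,interpolation=cv2.INTER_CUBIC)
a=R(t["img"][105:245,120:210],4.2); b=R(s["img"][225:360,185:380],2.1)
o=np.zeros((590,790,3),np.uint8); o[:a.shape[0],:a.shape[1]]=a; o[:b.shape[0],380:380+b.shape[1]]=b
cv2.imwrite("pics/p6.png",o)
E
```

```text
time_s: 18.4
position: [0.4829, 0.218, 0.0548]
tcp_rot: [[0.99, 0.14, -0.004], [0.14, -0.99, -0.001], [-0.004, 0.0, -1.0]]
force: [0.5, -0.1, -2.2]
opening: 0.512
grasp_force: 30.0
t 18.4 pos [0.4829 0.218  0.0548] yaw 0.1407 tilt [-0.0044 -0.001 ] t_cm [ 0.84 -0.2   0.92] roll -0.0027 F [ 0.5  -0.1  -2.16] open 0.512 g 30.0 j [ 12.2  40.1 103.5  -0.   36.7  94.1]
```

View pics/p6.png

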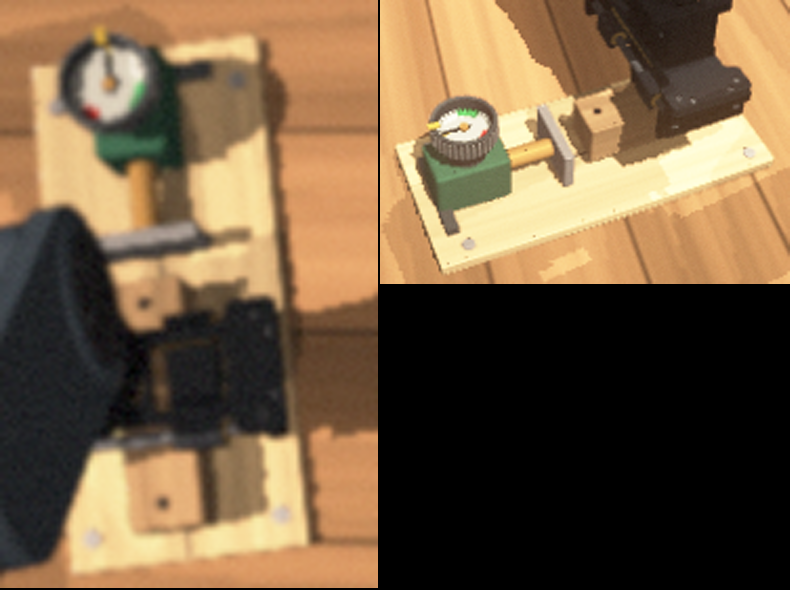

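The top crop shows the gripped blank with holes at (144,303) and (164,502), facing the pad (about 105–200, 230–245) with a gap. The needle is unmoved and under the tab. I'll compute the lateral offset per camera.

Run:
```python
from h import *
from scipy.optimize import least_squares
np.set_printoptions(precision=4,suppress=True)
t=capture("top");s=capture("side");h=-.4
Cj=np.array([[.14,-.075,.012],[-.19,-.075,.012],[-.19,.075,.012]])
us=np.array([[192.5,293.8],[336.9,253.1],[371.3,299.4]])+h
R=lambda a:np.array([[np.cos(a),-np.sin(a),0],[np.sin(a),np.cos(a),0],[0,0,1]])
ps=least_squares(lambda p:(proj(s,Cj@R(p[2]).T+[p[0],p[1],0])-us).ravel(),[.58,.23,.14]).x; print("side jig",ps)
pt=np.array([.5793,.2329,.1428])
J=lambda P,p:R(p[2]).T@(P-[p[0],p[1],0])
z=.0548-.0325+.04
for n,cam,p,u in(("front t",t,pt,(154.3,177.1)),("rear t",t,pt,(159.05,224.5)),("front s",s,ps,(288.3,277.9))):
    print(n,J(atz(cam,np.array(u)+h,z),p))
# black line on the bed, top view, from first pictures (147,240)->(175,520) in comp/4
for u in((122+148/4,108+240/4),(122+175/4,108+520/4)): print("line",J(atz(t,np.array(u)+h,.012),pt))
# visible line at rear now (185,545)/4.2
print("line now",J(atz(t,np.array([120+186/4.2,105+540/4.2])+h,.012),pt))
```

```text
side jig [0.5806 0.2355 0.1448]
front t [-0.0375 -0.0003  0.0623]
rear t [-0.1574 -0.0014  0.0623]
front s [-0.0383 -0.0019  0.0623]
line [-0.0039 -0.0009  0.012 ]
line [-0.1899 -0.0014  0.012 ]
line now [-0.1781  0.0013  0.012 ]
```

Centred and square within about 1 mm. Next I'll lower onto the bed.

```bash
python3 -m jog '[{"tx":0,"ty":-0.05,"tz":0.6,"roll":0,"jaw":0.3},{"tx":0,"ty":0,"tz":0.3,"roll":0,"jaw":0.3},{"tx":0,"ty":0,"tz":0.1,"roll":0,"jaw":0.3},{"tx":0,"ty":0,"tz":0,"roll":0,"jaw":0.3},{"tx":0,"ty":0,"tz":0,"roll":0,"jaw":0.3}]'; python3 -m jog '[{"tx":0,"ty":0,"tz":0.1,"roll":0,"jaw":0.3},{"tx":0,"ty":0,"tz":0,"roll":0,"jaw":0.3},{"tx":0,"ty":0,"tz":0,"roll":0,"jaw":0.3}]'
```

```text
time_s: 19.1
position: [0.4841, 0.2194, 0.0466]
tcp_rot: [[0.99, 0.142, 0.0], [0.142, -0.99, -0.0], [0.0, 0.0, -1.0]]
force: [1.7, 0.4, -1.3]
opening: 0.511
grasp_force: 30.0
time_s: 19.4
position: [0.4841, 0.2193, 0.0456]
tcp_rot: [[0.99, 0.142, -0.0], [0.142, -0.99, 0.0], [-0.0, -0.0, -1.0]]
force: [0.0, -1.2, -0.7]
opening: 0.514
grasp_force: 30.0
```

```bash
python3 -m jog '[{"tx":0,"ty":0,"tz":0.1,"roll":0,"jaw":0.3},{"tx":0,"ty":0,"tz":0,"roll":0,"jaw":0.3},{"tx":0,"ty":0,"tz":0,"roll":0,"jaw":0.3}]'; python3 -m jog '[{"tx":0,"ty":0,"tz":0.1,"roll":0,"jaw":0.3},{"tx":0,"ty":0,"tz":0,"roll":0,"jaw":0.3},{"tx":0,"ty":0,"tz":0,"roll":0,"jaw":0.3}]'; python3 -c "
from h import *
for i in range(3): capture('side'); go([.58-.055*.98974,.234-.055*.1429,.044],.1434)"
```

```text
time_s: 19.7
position: [0.4841, 0.2193, 0.0445]
tcp_rot: [[0.99, 0.142, -0.0], [0.142, -0.99, -0.0], [-0.0, -0.0, -1.0]]
force: [-0.7, -0.8, -2.3]
opening: 0.512
grasp_force: 30.0
time_s: 20.0
position: [0.4842, 0.2194, 0.0438]
tcp_rot: [[0.99, 0.142, 0.0], [0.142, -0.99, 0.0], [0.0, -0.0, -1.0]]
force: [-0.4, 0.2, 3.1]
opening: 0.513
grasp_force: 30.0
t 20.05 pos [0.4842 0.2193 0.0439] yaw 0.1428 tilt [0.0004 0.0001] t_cm [ 4.19 -0.08 -0.01] roll -0.0006 F [-0.47 -0.05  2.92] open 0.516 g 30.0 j [ 12.3  41.2 103.6  -0.   35.1  94.1]
t 20.1 pos [0.4842 0.2194 0.0438] yaw 0.1428 tilt [0.0004 0.0001] t_cm [ 4.19 -0.08 -0.01] roll -0.0006 F [-1.08 -0.34  3.95] open 0.514 g 30.0 j [ 12.3  41.2 103.6   0.   35.1  94.1]
t 20.15 pos [0.4842 0.2194 0.0438] yaw 0.1428 tilt [0.0003 0.0001] t_cm [ 4.19 -0.08 -0.02] roll -0.0006 F [-0.18  0.17  3.38] open 0.515 g 30.0 j [ 12.3  41.2 103.6  -0.   35.1  94.1]
```

```bash
python3 -m jog '[{"tx":0.6,"ty":-0.01,"tz":0,"roll":0,"jaw":0.3},{"tx":0.6,"ty":-0.01,"tz":0,"roll":0,"jaw":0.3},{"tx":0.6,"ty":-0.01,"tz":0,"roll":0,"jaw":0.3},{"tx":0,"ty":0,"tz":0,"roll":0,"jaw":0.3},{"tx":0,"ty":0,"tz":0,"roll":0,"jaw":0.3}]'; python3 -m jog '[{"tx":0.5,"ty":-0.01,"tz":0,"roll":0,"jaw":0.3},{"tx":0.5,"ty":-0.01,"tz":0,"roll":0,"jaw":0.3},{"tx":0.4,"ty":0,"tz":0,"roll":0,"jaw":0.3},{"tx":0,"ty":0,"tz":0,"roll":0,"jaw":0.3},{"tx":0,"ty":0,"tz":0,"roll":0,"jaw":0.3},{"tx":0,"ty":0,"tz":0,"roll":0,"jaw":0.3}]'; python3 -c "
from h import *
for i in range(4): capture('side'); go([.58-.055*.98974,.234-.055*.1429,.044],.1434)"
```

```text
time_s: 20.65
position: [0.5015, 0.2222, 0.0438]
tcp_rot: [[0.99, 0.142, -0.001], [0.142, -0.99, -0.0], [-0.001, -0.0, -1.0]]
force: [-1.0, -1.0, 5.5]
opening: 0.516
grasp_force: 30.0
time_s: 21.25
position: [0.5108, 0.2238, 0.0438]
tcp_rot: [[0.99, 0.143, -0.01], [0.143, -0.99, -0.002], [-0.01, 0.0, -1.0]]
force: [-9.5, -1.8, 11.5]
opening: 0.513
grasp_force: 30.0
t 21.3 pos [0.5108 0.2237 0.0438] yaw 0.1431 tilt [-0.0099 -0.0019] t_cm [ 1.49 -0.03 -0.04] roll -0.0003 F [-8.76 -2.02 11.98] open 0.511 g 30.0 j [12.2 42.4 99.3  0.  38.8 93.9]
t 21.35 pos [0.5108 0.2237 0.0438] yaw 0.143 tilt [-0.01   -0.0019] t_cm [ 1.49 -0.03 -0.04] roll -0.0004 F [-8.19 -0.95 11.31] open 0.515 g 30.0 j [12.2 42.4 99.3  0.  38.8 93.9]
t 21.4 pos [0.5108 0.2237 0.0438] yaw 0.143 tilt [-0.01   -0.0019] t_cm [ 1.5  -0.03 -0.04] roll -0.0004 F [-7.93 -1.35 11.3 ] open 0.515 g 30.0 j [12.2 42.4 99.3  0.  38.8 93.9]
t 21.45 pos [0.5108 0.2238 0.0438] yaw 0.1431 tilt [-0.0099 -0.0018] t_cm [ 1.49 -0.02 -0.04] roll -0.0003 F [-7.56 -1.54 11.96] open 0.516 g 30.0 j [12.2 42.4 99.3  0.  38.8 93.9]
```

```bash
python3 -m jog '[{"tx":0.3,"ty":0,"tz":-0.1,"roll":0,"jaw":0.3},{"tx":0.4,"ty":0,"tz":0,"roll":0,"jaw":0.3},{"tx":0.4,"ty":0,"tz":-0.05,"roll":0,"jaw":0.3},{"tx":0.3,"ty":0,"tz":0,"roll":0,"jaw":0.3},{"tx":0,"ty":0,"tz":0,"roll":0,"jaw":0.3},{"tx":0,"ty":0,"tz":0,"roll":0,"jaw":0.3},{"tx":0,"ty":0,"tz":0,"roll":0,"jaw":0.3}]'
python3 - <<'E'
from h import *
t=capture("top");s=capture("side");go([.58-.055*.98974,.234-.055*.1429,.044],.1434)
R=lambda x,f:cv2.resize(x[:,:,::-1],None,fx=f,fy=f,interpolation=cv2.INTER_CUBIC)
a=R(t["img"][108:142,128:162],11); b=R(s["img"][268:302,206:240],11); c=R(s["img"][240:320,185:385],2)
o=np.zeros((540,760,3),np.uint8); o[:374,:374]=b;o[:374,380:754]=a;o[376:536,:400]=c
cv2.imwrite("pics/p7.png",o)
E
```

```text
time_s: 22.15
position: [0.5219, 0.2255, 0.0438]
tcp_rot: [[0.99, 0.142, -0.016], [0.142, -0.99, -0.003], [-0.017, 0.0, -1.0]]
force: [-11.4, -0.8, 5.7]
opening: 0.512
grasp_force: 30.0
t 22.25 pos [0.5219 0.2255 0.0438] yaw 0.1429 tilt [-0.0162 -0.0028] t_cm [ 0.37 -0.01 -0.03] roll -0.0005 F [-10.91  -0.04   6.16] open 0.512 g 30.0 j [12.1 42.9 97.5  0.1 40.5 93.9]
```

View pics/p7.png

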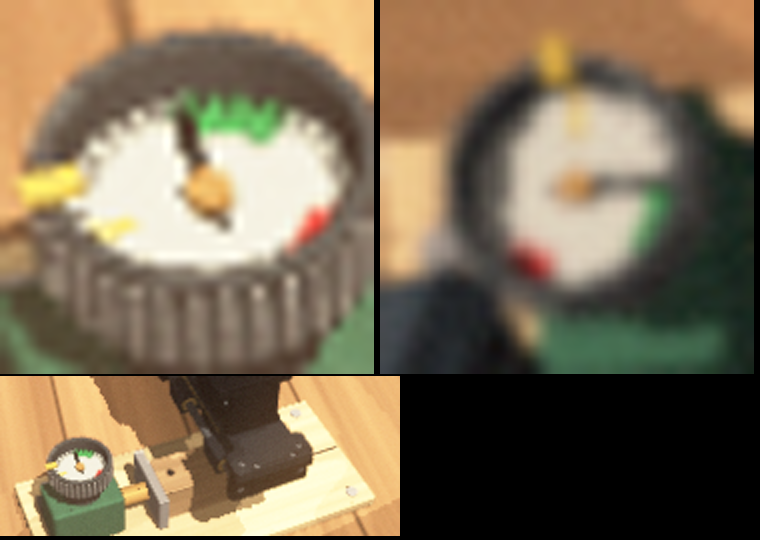

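The needle stands just short of green, at about 1.5 rad, and the blank is flat and centred against the pad. It needs about 5 mm more travel.

```bash
python3 -m jog '[{"tx":0.2,"ty":0,"tz":0.05,"roll":0,"jaw":0.3},{"tx":0.2,"ty":0,"tz":0.05,"roll":0,"jaw":0.3},{"tx":0.2,"ty":0,"tz":0,"roll":0,"jaw":0.3},{"tx":0,"ty":0,"tz":0,"roll":0,"jaw":0.3},{"tx":0,"ty":0,"tz":0,"roll":0,"jaw":0.3},{"tx":0,"ty":0,"tz":0,"roll":0,"jaw":0.3},{"tx":0,"ty":0,"tz":0,"roll":0,"jaw":0.3},{"tx":0,"ty":0,"tz":0,"roll":0,"jaw":0.3}]'
python3 - <<'E'
from h import *
go([.5265,.2262,.044],.1434)
E
```

```text
time_s: 23.05
position: [0.5224, 0.2255, 0.0436]
tcp_rot: [[0.989, 0.143, -0.028], [0.143, -0.99, -0.005], [-0.028, 0.001, -1.0]]
force: [-18.9, -2.8, 20.2]
opening: 0.511
grasp_force: 30.0
t 23.05 pos [0.5224 0.2255 0.0436] yaw 0.1435 tilt [-0.0277 -0.0052] t_cm [ 0.42 -0.01 -0.06] roll 0.0001 F [-18.88  -2.79  20.15] open 0.511 g 30.0 j [12.1 43.1 96.9  0.1 41.6 93.8]
```

Pressing down only adds bed friction and tilts the tool, so I'll ease off vertically.

```bash
python3 -m jog '[{"tx":0,"ty":0,"tz":-0.1,"roll":0,"jaw":0.3},{"tx":0,"ty":0,"tz":-0.1,"roll":0,"jaw":0.3},{"tx":0,"ty":0,"tz":0,"roll":0,"jaw":0.3},{"tx":0,"ty":0,"tz":0,"roll":0,"jaw":0.3},{"tx":0,"ty":0,"tz":0,"roll":0,"jaw":0.3}]'; python3 -m jog '[{"tx":0,"ty":0,"tz":-0.05,"roll":0,"jaw":0.3},{"tx":0,"ty":0,"tz":0,"roll":0,"jaw":0.3},{"tx":0,"ty":0,"tz":0,"roll":0,"jaw":0.3},{"tx":0,"ty":0,"tz":0,"roll":0,"jaw":0.3}]'
python3 - <<'E'
from h import *
go([.5265,.2262,.044],.1434)
E
```

```text
time_s: 23.55
position: [0.5259, 0.2261, 0.0436]
tcp_rot: [[0.99, 0.143, -0.021], [0.143, -0.99, -0.004], [-0.021, 0.001, -1.0]]
force: [-11.1, 0.3, 1.9]
opening: 0.52
grasp_force: 30.0
time_s: 23.95
position: [0.5259, 0.2261, 0.0436]
tcp_rot: [[0.99, 0.143, -0.021], [0.143, -0.99, -0.004], [-0.022, 0.001, -1.0]]
force: [-9.1, 0.8, 0.0]
opening: 0.515
grasp_force: 30.0
t 23.95 pos [0.5259 0.2261 0.0436] yaw 0.1431 tilt [-0.0212 -0.0037] t_cm [ 0.06 -0.   -0.04] roll -0.0003 F [-9.13  0.76  0.01] open 0.515 g 30.0 j [12.1 43.2 96.7  0.1 41.4 93.8]
```

The view budget is spent, so I'll measure the needle numerically: a polar darkness scan about the hub, checked against the previous picture.

Run:
```python
from h import *
p7=cv2.imread("pics/p7.png"); d4=cv2.imread("pics/d4.png")
t=capture("top");s=capture("side"); go([.5265,.2262,.044],.1434)
f=lambda im,x,y,n:cv2.resize(im[y:y+34,x:x+34,::-1],None,fx=11,fy=11,interpolation=cv2.INTER_CUBIC)
cur={"top":f(t["img"],128,108,0),"side":f(s["img"],206,268,0)}
old={"top":p7[:374,380:754],"side":p7[:374,:374]}
zer={"top":cv2.resize(d4[:,398:],(374,374)),"side":cv2.resize(d4[:,:398],(374,374))}
hub={"top":(196,187),"side":(208,190)}; off={"top":(128,108),"side":(206,268)}
cv2.imwrite("pics/side9.png",cur["side"])
for n,cam in(("top",t),("side",s)):
    z=.098; c=atz(cam,np.array(hub[n])/11-.5+off[n],z)
    ph=np.arange(0.0,2.9,.02); rr=np.arange(.007,.0155,.0005)
    for nm,I in(("zero",zer[n]),("p7",old[n]),("now",cur[n])):
        P=np.array([[c[0]+r*np.cos(.1434-a),c[1]+r*np.sin(.1434-a),z] for a in ph-.4 for r in rr])
        u=((proj(cam,P)-off[n]+.5)*11).astype(np.float32).reshape(len(ph),len(rr),2)
        v=cv2.remap(I.max(2),u[...,0],u[...,1],cv2.INTER_LINEAR).astype(float).mean(1)
        w=np.clip(v.min()+.4*(np.median(v)-v.min())-v,0,None); print(n,nm,"cw angle",round((ph-.4)@w/w.sum(),3),v.min(),np.median(v))
        if nm=="now":
            h=cv2.cvtColor(I.copy(),cv2.COLOR_BGR2HSV)
            rg=np.arange(.014,.022,.0005)
            P=np.array([[c[0]+r*np.cos(.1434-a),c[1]+r*np.sin(.1434-a),z] for a in ph for r in rg])
            q=((proj(cam,P)-off[n]+.5)*11).astype(int).reshape(len(ph),len(rg),2)
            hh=h[np.clip(q[...,1],0,373),np.clip(q[...,0],0,373)]; g=((hh[...,0]>45)&(hh[...,0]<80)&(hh[...,1]>80)).any(1)
            print(n,"green angles",ph[g].min() if g.any() else None,ph[g].max() if g.any() else None)
```

```text
t 24.05 pos [0.5259 0.2261 0.0436] yaw 0.1431 tilt [-0.0212 -0.0037] t_cm [ 0.06 -0.   -0.04] roll -0.0003 F [-10.72  -0.06  -2.24] open 0.517 g 30.0 j [12.1 43.2 96.7  0.1 41.4 93.8]
top zero cw angle 0.093 157.58823529411765 244.94117647058823
top p7 cw angle 1.664 131.0 216.23529411764707
top now cw angle 2.033 145.94117647058823 216.35294117647058
top green angles 1.8 2.3000000000000003
side zero cw angle -0.115 105.41176470588235 239.1764705882353
side p7 cw angle 1.622 79.58823529411765 245.88235294117646
side now cw angle 2.039 71.17647058823529 245.8235294117647
side green angles 1.56 2.62
```

The needle is at 2.03 rad in both views, mid-green, which matches the force of about 10 N. I'll add a touch of downward seating, confirm it's steady, then hand in.

```bash
python3 -m jog '[{"tx":0,"ty":0,"tz":0.03,"roll":0,"jaw":0.3},{"tx":0,"ty":0,"tz":0,"roll":0,"jaw":0.3},{"tx":0,"ty":0,"tz":0,"roll":0,"jaw":0.3},{"tx":0,"ty":0,"tz":0,"roll":0,"jaw":0.3},{"tx":0,"ty":0,"tz":0,"roll":0,"jaw":0.3},{"tx":0,"ty":0,"tz":0,"roll":0,"jaw":0.3}]'
python3 - <<'E'
from h import *
from scipy.optimize import least_squares
for i in range(5): capture("side"); go([.5265,.2262,.044],.1434)
s=capture("side"); im=s["img"]
d=landmark_of("side","pad"); print([(x["p"],x["point"]) for x in d][:1])
E
```

```text
time_s: 24.65
position: [0.5259, 0.2261, 0.0436]
tcp_rot: [[0.99, 0.143, -0.021], [0.143, -0.99, -0.004], [-0.021, 0.001, -1.0]]
force: [-11.1, -0.4, 0.2]
opening: 0.511
grasp_force: 30.0
t 24.7 pos [0.5259 0.2261 0.0436] yaw 0.1432 tilt [-0.0211 -0.0037] t_cm [ 0.06 -0.   -0.04] roll -0.0002 F [-10.75  -0.49   0.53] open 0.516 g 30.0 j [12.1 43.2 96.7  0.1 41.4 93.8]
t 24.75 pos [0.5259 0.2261 0.0436] yaw 0.1431 tilt [-0.0211 -0.0038] t_cm [ 0.06 -0.   -0.04] roll -0.0003 F [-11.08  -0.26   0.7 ] open 0.513 g 30.0 j [12.1 43.2 96.7  0.1 41.4 93.8]
t 24.8 pos [0.5259 0.2261 0.0436] yaw 0.1431 tilt [-0.0211 -0.0037] t_cm [ 0.06 -0.   -0.04] roll -0.0003 F [-9.97 -1.32  0.87] open 0.516 g 30.0 j [12.1 43.2 96.7  0.1 41.4 93.8]
t 24.85 pos [0.5259 0.2261 0.0436] yaw 0.1432 tilt [-0.0211 -0.0037] t_cm [ 0.06 -0.   -0.04] roll -0.0002 F [-11.1   -0.56   1.11] open 0.517 g 30.0 j [12.1 43.2 96.7  0.1 41.4 93.8]
t 24.9 pos [0.5259 0.2261 0.0436] yaw 0.1432 tilt [-0.0211 -0.0037] t_cm [ 0.06 -0.   -0.04] roll -0.0002 F [-10.69  -0.36   0.23] open 0.511 g 30.0 j [12.1 43.2 96.7  0.1 41.4 93.8]
[(0.93, [302.4, 261.8])]
```

Steady: constant position, force about 10.5 N, resting on the bed.

```bash
python3 -c "
from rig import *
print(hand_in())"
```

```text
the job is handed in; nothing more can be done
None
```

Job handed in at about 25 s: by my measurements the dial is zeroed to within about 0.05 rad, and the largest beech blank lies flat, square and centred to about 2 mm, held steadily against the stop with the needle mid-green (about 2.0 rad, roughly 10 N); the walnut was not touched.

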